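# Board the last courses of a bird-table roof and cap the ridge

### The job

Finish boarding the open slope of the bird-table roof: working up from the nailed eave board, lay the two loose chalked boards one above the other, each lapping the board below with its lower edge right on that board's blue chalk line, its own chalk line up and nearer the ridge, and its ends flush with the eave board's. Then seat the ridge cap squarely over the ridge, ends flush with the boards, and leave the other things on the table where they are.

Things in the scene. Friction and masses are not known exactly. Their poses are not given: they have to be found in the camera images.
- roof: Gabled bird-table roof, fixed on the table, ridge along its y (210 mm). Origin on the table under the ridge, z up. Plywood decks (22.5 degrees, top faces meeting at z = 100 mm) fall to the eaves at x = -150 mm (the open slope, facing the robot's right) and x = +150 mm (finished, three fixed boards). The seated ridge cap's origin is at (0, 0, 95.6) mm; the top board's head ends 13 mm short of x = 0.
- eave_board: First board of the open slope, nailed down (fixed): same size, axes and chalk line as the loose boards. Origin (underside centre) at roof (-121.0, 0, 54.5) mm; x up the slope, 14.4 degrees to level, y along the ridge, z out of its top face. Each next board lies parallel to it, 42 mm farther along its x and 6 mm higher along its z than the one below, its head on the deck.
- eave_board_line (a point): Middle of the eave board's chalk line, on its top face; axes as the eave board's.
- board_a: Cedar lap board lying flat, chalk line up: 60 mm wide (its x), 210 long (its y), 6 thick, 45 g. Origin at the centre of its underside, z up. x runs from the butt (lower edge when laid, x = -30 mm) to the head (x = +30 mm). A blue chalk line runs along the top face at x = +12 mm, 42 mm above the butt. The two boards are alike; either may be laid first. Friction holds them when laid.
- board_b: Cedar lap board lying flat, chalk line up: 60 mm wide (its x), 210 long (its y), 6 thick, 45 g. Origin at the centre of its underside, z up. x runs from the butt (lower edge when laid, x = -30 mm) to the head (x = +30 mm). A blue chalk line runs along the top face at x = +12 mm, 42 mm above the butt. The two boards are alike; either may be laid first. Friction holds them when laid.
- board_a_line (a point): Middle of board_a's chalk line, on its top face; axes as the board's.
- board_b_line (a point): Middle of board_b's chalk line, on its top face; axes as the board's.
- board_a_butt (a point): Middle of board_a's butt edge, at its underside; axes as the board's.
- board_b_butt (a point): Middle of board_b's butt edge, at its underside; axes as the board's.
- ridge_cap: Dark wooden ridge cap standing on its wing edges: 66 mm wide (its x), 210 long (its y), 36 high, 100 g, same either way round. Wings 34 mm wide, 6 thick, fall at 14.4 degrees from a rib along y, 20 mm wide, with upright sides from z = 12 to 26 mm and a round top at 36 mm: hold it by the rib. Origin midway between the wings' lower edges, z up.
- hammer: Claw hammer lying on the table, about 260 mm long, origin under its middle.
- tape_measure: Yellow tape measure standing on its edge, 68 x 40 x 66 mm, origin at the centre of its underside.
- nail_tin: Small open steel tin of nails, 75 x 95 x 35 mm, origin at the centre of its underside.
- pencil: Red flat carpenter's pencil, 165 x 13 x 8 mm, along its x, origin under its middle.
- wrench: Steel combination wrench lying flat along its x, about 170 mm long, origin under its middle.
- offcut: Short cedar offcut without a chalk line, 60 x 85 x 6 mm, waste; origin at the centre of its underside.

How it is judged:
By the outcome, as a careful person would: the job done as asked, in the order asked, and still so for the second after the job is handed in, with the robot touching nothing.
It also fails if it takes over 64 s, if anything falls off the work surface, if the arm or the gripper's body presses on something with over 40 N, if the wrist force passes 120 N, or if a joint passes its speed limit or range.

### The arm

A 7-joint arm with a two-finger parallel gripper is mounted at the origin on the work surface. World frame = base frame: x ahead of the robot, y to its left, z up, the work surface at z = 0. Lengths are in m, angles in rad, forces in N, time in s.
With the tool pointing down it reaches from about 0.35 to 0.9 m from the base axis. Payload 8.1 kg.
Tool frame: the origin (TCP) lies at the very end of the fingers, on their centre line; the grasp point (between the pads) lies 19 mm behind it; z points along the fingers, y is the line along which they close (so a half turn about z gives the same grasp; the last joint's range is limited). The gripper opens to 92 mm and grips with 3 to 60 N. Pads are 19 mm wide; open, the fingers measure 130 mm over their backs; the gripper's body (75 mm by 190 mm) begins 47 mm behind the grasp point.
Start: joints at [1.087, 0.434, 0.025, 1.573, -0.012, 1.134, -0.075], TCP at [0.232, -0.58, 0.227] pointing down, gripper open.
Joint ranges: [-2.62, 2.62], [-0.44, 2.09], [-1.27, 1.32], [0.08, 2.57], [-1.32, 4.46], [0.12, 2], [-2.74, 2.74]. Speed limits (rad/s): [2.22, 2.22, 3.01, 3.01, 3.14, 3.14, 3.14].

### API

Orientations are given as a rotation vector (axis times angle).
In Python, from cell import arm gives the robot as it stands.
- The arm moves only by the tool jog_arm, never from a script. Its argument "rows" is a list of rows, each a list of 3 entries, a list of its own where there are three numbers: the shift along the world's x, y, z in cm, then the turn, a rotation vector about the world's x, y, z in degrees, then the opening, from 0 (shut) to 1 (fully open). A call has 1 to 8 rows; each row is the pose to reach, as a shift and turn from the pose commanded when the call began; what a row does not reach only later rows make up. A row lasts 1/8 s, in which the tool goes at most 62.5 mm and 10.7 degrees, less where a joint would pass 70% of its speed; a pose out of reach is approached as far as the arm can. A call with a gripper value outside its range is refused whole. The fingers move at their own pace and stop on an object; "newtons" is the grip in N (left out, the last holds). Time passes only in rows, so rows that repeat a pose let the fingers close. It gives the time, the measured TCP pose, the force, the opening and the grip force at its end, in the units of the state.
- arm.observe(): the state, without advancing time (a new reading comes with each control period).
- arm.get_image(name): name is "scene" or "top"; returns a dict with "img" (400x640x3 uint8, red, green, blue), "depth" (400x640 float32, m along the optical axis (not along the pixel's ray), 0 where there is no reading), "fx", "fy", "cx", "cy" (pixels), "rvec" (rotation vector, rad) and "tvec" (3), from world to camera coordinates, as OpenCV has them. Camera axes: x right, y down, z forward; pixel columns grow to the right and rows downward; lengths in m; the calibration is good to about 2 mm. A picture is of the moment at which its call begins.
- arm.sign_off(): hands the job in; it is judged then, once.
The state is a dict: "clock": time; "joints": joint angles; "dq": joint speeds; "joint_efforts": joint torques, N m; "position": TCP position; "ee_rot": TCP orientation; "force": force on the tool from outside, world axes, zero at the start; "ft_torque": the same for the moment, N m; "width": opening from 0.0 (shut) to 1.0 (fully open); "gripper_force": force on a finger pad.
Only numpy, scipy, OpenCV 4.12 (cv2) and the standard library are available. Lean on these libraries where they do the work, as an engineer would, in place of code of your own. Each camera call takes 0.05 s, during which the arm holds its last target. There are 200 camera calls.

## Working session

There is one attempt and no reset: what is moved stays moved. The work goes in short steps, Python scripts to look and compute and a tool call to move; the robot and the scene stay as the last step left them, time stands still between calls to the robot, and variables do not carry over. Pictures are saved under pics/ and viewed, at most 10 in all, crops included, and the job is handed in when it is done.

Besides the shell and the picture viewer there is one more tool, called after "Emit:" as name(argument=value, ...), one argument or row to a line, values as JSON. jog_arm: Moves the arm, as the interface text tells. Its arguments: {"type":"object","properties":{"rows":{"type":"array","items":{"type":"array"}},"newtons":{"type":"number"}},"required":["rows"]}

```bash
ls; mkdir -p pics; python3 - <<'E'
from cell import arm
import cv2,numpy as np
for n in ("scene","top"):
    d=arm.get_image(n); cv2.imwrite(f"pics/{n}0.png",d["img"][...,::-1]); np.savez(f"{n}0.npz",**d)
    print(n,d["fx"],d["cx"],d["cy"],d["rvec"],d["tvec"])
print(arm.observe())
E
```

```text
pics
scene 398.40442013840556 318.74611208351155 187.53050482958184 [ 1.43293519  2.33046379 -0.69835861] [ 0.25456361 -0.32043806  1.51054571]
top 390.86381695017167 318.48379697884405 203.35848234331974 [ 2.19938012 -2.01164262  0.21947912] [-0.05032933  0.47765967  1.06158344]
{'clock': 0.1, 'joints': array([ 1.08744152,  0.43513112,  0.02498906,  1.57397469, -0.01157745,
        1.13397931, -0.07509056]), 'dq': array([-5.57213444e-04, -1.67476940e-05,  3.76480218e-04, -2.41910049e-03,
       -2.24277801e-04,  2.05196382e-05, -7.92218847e-04]), 'joint_efforts': array([ 2.65591036e-03, -6.69127536e+01,  9.87702124e-01, -3.15143681e+01,
       -6.05938537e-02,  3.73659551e-02,  4.73667603e-05]), 'position': array([ 0.23203956, -0.57986308,  0.22604956]), 'ee_rot': array([-3.08358830e+00, -5.94139564e-01,  6.29135597e-04]), 'force': array([-0.81134437,  0.45829331,  0.62642886]), 'ft_torque': array([0.02431746, 0.0335875 , 0.04074938]), 'gripper_force': 0.0, 'width': 1.0012599734311791}
```

View pics/top0.png

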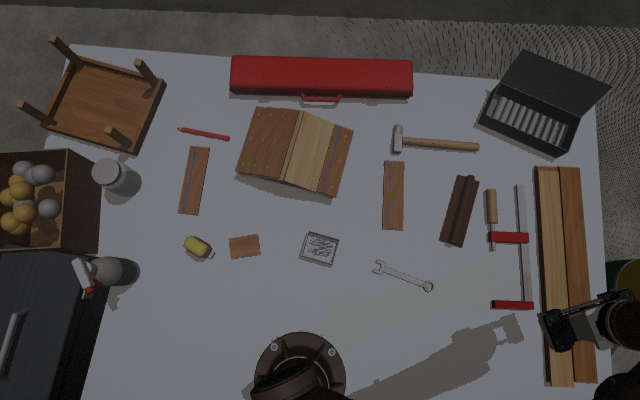

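View pics/scene0.png

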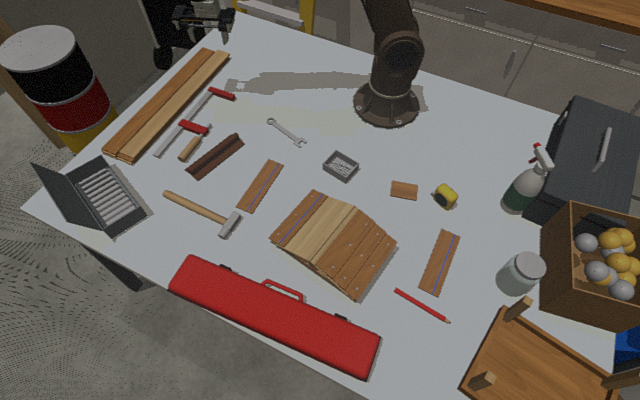

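```bash
python3 - <<'E'
import cv2,numpy as np
d=np.load("top0.npz"); im=d["img"][100:252,172:484,::-1]
cv2.imwrite("pics/c0.png",cv2.convertScaleAbs(cv2.resize(im,None,fx=2.56,fy=2.56,interpolation=cv2.INTER_CUBIC),alpha=1.5))
R=cv2.Rodrigues(d["rvec"])[0]
for n,(u,v) in dict(L=(194,180),Rb=(393,195),cap=(459,210),ridge=(291,148),base=(300,375),deck=(312,155)).items():
    z=d["depth"][v,u]; p=np.array([(u-d["cx"])/d["fx"]*z,(v-d["cy"])/d["fy"]*z,z]); print(n,R.T@(p-d["tvec"]))
E
```

```text
L [0.52712719 0.3700266  0.00884208]
Rb [ 0.53495099 -0.22579308  0.00682711]
cap [ 0.5014403  -0.41413947  0.03057566]
ridge [0.62092399 0.08244627 0.09985969]
base [ 0.07897659 -0.005995    0.32951882]
deck [0.614032   0.02297997 0.07576096]
```

View pics/c0.png

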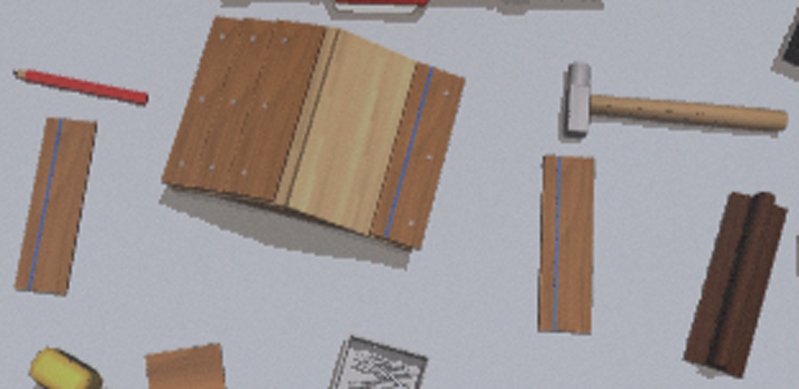

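```bash
cat > fit.py <<'E'
import cv2,numpy as np
from scipy.optimize import least_squares
from scipy.ndimage import map_coordinates,gaussian_filter
from scipy.spatial.transform import Rotation as Ro
c,s=np.cos(np.radians(14.4)),np.sin(np.radians(14.4))
def box(x0,x1,z0,z1,line=12,skip=()):
    # (a,b,mode,outward normal,depth offset) ; silhouette edge picks z0 or z1 by facing
    L=[]
    for k,(a,b,n) in dict(butt=((x0,-105),(x0,105),(-1,0,0)),head=((x1,-105),(x1,105),(1,0,0)),
                 e0=((x0,-105),(x1,-105),(0,-1,0)),e1=((x0,105),(x1,105),(0,1,0))).items():
        if k not in skip: L.append((np.array([*a,z1]),np.array([*b,z1]),np.array(n,float),z0-z1,0))
    if line is not None: L.append((np.array([line,-105,z1]),np.array([line,105,z1]),np.array([0,0,1.]),0,1))
    return L
def xf(L,M,t): return [((M@a)+t,(M@b)+t,M@n,dz*M[:,2],m) for a,b,n,dz,m in L]
def wrap(L): return [(a,b,n,np.array([0,0,dz]),m) for a,b,n,dz,m in L]
Mb=np.array([[c,0,-s],[0,1,0],[s,0,c]])
def laid(k): return Mb,np.array([-121,0,54.5])+k*(42*Mb[:,0]+6*Mb[:,2])
BOARD=wrap(box(-30,30,0,6))
mir=np.diag([-1,1,1.])
e=xf(box(-30,30,0,6),*laid(0))
f=[(mir@a,mir@b,mir@n,mir@d,m) for a,b,n,d,m in xf(box(-30,30,0,6,None,("head",)),*laid(0))]
ROOF=e+f
tz=16.; zr=12.
CAP=[]
for sx in(-1,1):
    CAP.append((np.array([sx*33,-105,6.]),np.array([sx*33,105,6.]),np.array([sx,0,0.]),np.array([0,0,-6.]),0))
    for sy in(-1,1): CAP.append((np.array([sx*33,sy*105,6.]),np.array([sx*10,sy*105,12.]),np.array([0,sy,0.]),np.array([0,0,-6.]),0))
def fit(obj,p0,cams,free_z=False,z=0.,rng=5,verbose=True):
    """p=(x,y m,yaw); returns pose in m/rad"""
    C=[]
    for d in cams:
        im=gaussian_filter(d["img"].astype(float),(0.7,0.7,0))
        R=cv2.Rodrigues(d["rvec"])[0]; C.append((d,R,-R.T@d["tvec"],im[...,0]-im[...,2]))
    def world(p,P): return Ro.from_euler("z",p[2]).apply(P)/1000*1+np.array([p[0],p[1],z])
    def proj(d,R,X):
        q=X@R.T+d["tvec"]; return np.c_[d["fx"]*q[:,0]/q[:,2]+d["cx"],d["fy"]*q[:,1]/q[:,2]+d["cy"]]
    p=np.array(p0,float)
    for it in range(12):
        r=rng if it<6 else 2.5; obs=[]
        for d,R,cc,rb in C:
            for a,b,n,dz,m in obj:
                A=np.linspace(a,b,42)[2:-2]; W=world(p,A)
                nw=Ro.from_euler("z",p[2]).apply(n); mid=W.mean(0)
                if m==0 and nw@(cc-mid)>0: A=A+dz
                P=proj(d,R,world(p,A)); t=P[-1]-P[0]; t/=np.linalg.norm(t); nn=np.array([-t[1],t[0]])
                o=np.arange(-r,r+.01,.25)
                V=map_coordinates(rb,[P[:,1,None]+o*nn[1],P[:,0,None]+o*nn[0]],order=1)
                G=-V if m==1 else np.abs(np.gradient(V,axis=1))
                G=gaussian_filter(G,(2,1)); G=G-G.min(1,keepdims=True)
                k=G.argmax(1); ok=(k>1)&(k<len(o)-2)&(G.max(1)>1.0)
                obs.append((d,R,A[ok],nn,P[ok]@nn+o[k[ok]]))
        def res(q): return np.concatenate([proj(d,R,world(q,A))@nn-u for d,R,A,nn,u in obs if len(A)])
        sol=least_squares(res,p,loss="soft_l1",f_scale=0.3,x_scale=[.01,.01,.05]); p=sol.x
    if verbose: print(np.round([p[0]*1e3,p[1]*1e3,np.degrees(p[2])],2),"rms px",round(float(np.sqrt(np.mean(res(p)**2))),2),
        [ (len(A),round(float(np.median(proj(d,R,world(p,A))@nn-u)),2)) for d,R,A,nn,u in obs if len(A)])
    return p
E
python3 - <<'E'
from fit import *
T=dict(np.load("top0.npz"));S=dict(np.load("scene0.npz"))
r=np.radians
for nm,o,p in (("L",BOARD,(.527,.370,r(80))),("R",BOARD,(.535,-.226,r(92))),("roof",ROOF,(.62,.08,r(77))),("cap",CAP,(.501,-.414,r(76)))):
    for n,c in(("top",[T]),("scn",[S]),("both",[T,S])): print(nm,n,end=" "); fit(o,p,c)
E
```

```text
L top [530.49 373.77  88.6 ] rms px 0.29 [(38, -0.5), (38, 0.24), (38, 0.25), (38, -0.25), (38, -0.0)]
L scn [530.72 372.16  88.65] rms px 0.48 [(38, -0.49), (38, 0.27), (38, 0.44), (38, -0.8), (38, 0.01)]
L both [530.56 372.92  88.63] rms px 0.48 [(38, -0.75), (38, -0.0), (38, 0.25), (38, -0.25), (38, -0.25), (38, -0.0), (38, 0.75), (38, 0.25), (38, -0.75), (38, 0.25)]
R top [ 538.11 -226.24   91.32] rms px 0.27 [(38, -0.25), (38, 0.24), (38, 0.25), (38, -0.25), (38, -0.01)]
R scn [ 538.92 -226.91   91.3 ] rms px 0.45 [(38, -0.5), (38, 0.5), (38, 0.5), (37, -0.5), (38, -0.0)]
R both [ 538.36 -226.36   91.32] rms px 0.39 [(38, -0.24), (38, 0.23), (38, 0.37), (38, -0.0), (38, -0.01), (38, -0.27), (38, 0.5), (38, 0.25), (38, -0.75), (38, 0.01)]
roof top [633.52  75.48  79.97] rms px 0.44 [(38, -0.26), (38, 0.74), (38, 0.51), (38, -0.24), (38, -0.01), (38, -0.01), (38, -0.5), (38, 0.25)]
roof scn [636.18  74.17  80.1 ] rms px 0.75 [(38, -0.6), (38, 1.16), (38, -0.77), (38, 0.22), (38, -0.11), (38, 0.14), (38, 0.86), (38, -0.41)]
roof both [634.42  74.97  79.94] rms px 0.73 [(38, -0.49), (38, 0.5), (38, 0.71), (38, 0.2), (38, -0.25), (38, -0.0), (38, -0.81), (38, -0.18), (38, -0.5), (38, 1.26), (38, -1.55), (34, -0.29), (38, 0.0), (38, 0.25), (38, 1.33), (38, 0.06)]
cap top [ 507.54 -424.47   75.95] rms px 0.27 [(38, 0.26), (31, 0.25), (31, -0.25), (38, -0.24), (38, -0.13), (38, 0.25)]
cap scn [ 507.63 -424.57   75.86] rms px 0.48 [(38, -0.51), (35, 0.02), (21, 0.0), (38, 0.28), (38, -0.23), (38, 0.5)]
cap both [ 507.57 -424.47   75.83] rms px 0.39 [(38, 0.25), (32, 0.25), (30, -0.25), (38, -0.25), (38, -0.25), (38, 0.25), (38, -0.5), (34, -0.0), (21, 0.0), (38, 0.5), (38, -0.0), (38, 0.62)]
```

```bash
cat > plan.py <<'E'
import numpy as np,sys
from scipy.spatial.transform import Rotation as Ro
from fit import laid
ROOFP=(.6345,.0750,np.radians(79.95))
def down(yaw):  # tool y at yaw, z down
    y=np.array([np.cos(yaw),np.sin(yaw),0]);z=np.array([0,0,-1.]);return np.c_[np.cross(y,z),y,z]
def slot(k,h,up=0,dx=0,dy=0):
    M,t=laid(k); Q=Ro.from_euler("z",ROOFP[2]).as_matrix()
    P=Q@(t+M@np.array([dx,dy,h])+np.array([0,0,up]))/1000+np.array([ROOFP[0],ROOFP[1],0])
    B=Q@M; return P,np.c_[np.cross(B[:,0],-B[:,2]),B[:,0],-B[:,2]]
def go(st,P,R):
    R0=Ro.from_rotvec(st["ee_rot"]).as_matrix(); best=None
    for S in (np.eye(3),np.diag([-1,-1,1])):
        w=np.degrees(Ro.from_matrix(R@S@R0.T).as_rotvec())
        if best is None or np.linalg.norm(w)<np.linalg.norm(best): best=w
    return np.round((np.array(P)-st["position"])*100,2).tolist(),np.round(best,1).tolist()
E
python3 - <<'E'
from plan import *; from cell import arm
st=arm.observe()
print(go(st,(.5384,-.2265,.10),down(np.radians(91.3))), go(st,(.5384,-.2265,.002),down(np.radians(91.3))))
print(slot(1,2)[0],slot(2,2)[0])
E
```

```text
([30.64, 35.34, -12.6], [-0.1, -0.0, -20.5]) ([30.64, 35.34, -22.4], [-0.1, -0.0, -20.5])
[ 0.62013646 -0.00604606  0.07269364] [0.62697512 0.03254098 0.08895011]
```

Emit:
jog_arm(
  rows=[
    [[30.6, 35.3, -6], [0, 0, -20.5], 0.88],
    [[30.6, 35.3, -12.6], [0, 0, -20.5], 0.88],
    [[30.6, 35.3, -12.6], [0, 0, -20.5], 0.88],
    [[30.6, 35.3, -12.6], [0, 0, -20.5], 0.88],
    [[30.6, 35.3, -12.6], [0, 0, -20.5], 0.88],
    [[30.6, 35.3, -12.6], [0, 0, -20.5], 0.88],
    [[30.6, 35.3, -12.6], [0, 0, -20.5], 0.88],
    [[30.6, 35.3, -12.6], [0, 0, -20.5], 0.88],
  ],
  newtons=20,
)

```text
clock: 1.1
position: [0.5395, -0.2244, 0.0997]
ee_rot: [-3.14, -0.039, 0.001]
force: [0.3, -0.0, -0.2]
width: 0.883
gripper_force: 0.0
```

Emit:
jog_arm(
  rows=[
    [[0, 0, 0], [0, 0, 0], 0.88],
    [[0, 0, 0], [0, 0, 0], 0.88],
    [[0, 0, 0], [0, 0, 0], 0.88],
    [[0, 0, 0], [0, 0, 0], 0.88],
  ],
)

```text
clock: 1.6
position: [0.5377, -0.2286, 0.1011]
ee_rot: [3.141, 0.033, 0.0]
force: [0.1, -0.1, 0.5]
width: 0.878
gripper_force: 0.0
```

Emit:
jog_arm(
  rows=[
    [[0, 0, -5], [0, 0, 0], 0.88],
    [[0, 0, -8.5], [0, 0, 0], 0.88],
    [[0, 0, -9], [0, 0, 0], 0.88],
    [[0, 0, -9], [0, 0, 0], 0.88],
    [[0, 0, -9], [0, 0, 0], 0.88],
  ],
)

```text
clock: 2.22
position: [0.5394, -0.2278, 0.0124]
ee_rot: [3.14, 0.036, 0.004]
force: [0.2, -0.5, 1.2]
width: 0.879
gripper_force: 0.0
```

```bash
cat > rd.py <<'E'
from cell import arm; import numpy as np
def rd(n=8):
    P=[];W=[];F=[]
    for i in range(n):
        arm.get_image("top"); s=arm.observe(); P.append(s["position"]);W.append(s["ee_rot"]*np.sign(s["ee_rot"][0]));F.append(s["force"])
    s["position"]=np.mean(P,0); s["ee_rot"]=np.mean(W,0); s["force"]=np.mean(F,0)
    print(round(s["clock"],2),s["position"].round(4),np.std(P,0).round(4),s["ee_rot"].round(3),s["force"].round(1),round(s["width"],3)); return s
E
python3 - <<'E'
from plan import *; from rd import rd
print(go(rd(6),(.5384,-.2265,.002),down(np.radians(91.3))))
E
```

```text
2.52 [ 0.5389 -0.2275  0.0118] [0.0003 0.0001 0.0004] [3.141e+00 3.600e-02 3.000e-03] [0.2 0.4 0.3] 0.88
([-0.05, 0.1, -0.98], [0.0, 0.1, -0.0])
```

Emit:
jog_arm(
  rows=[
    [[0, 0.1, -0.7], [0, 0, 0], 0.88],
    [[0, 0.1, -1.0], [0, 0, 0], 0.88],
    [[0, 0.1, -1.0], [0, 0, 0], 0.8],
    [[0, 0.1, -1.0], [0, 0, 0], 0.5],
    [[0, 0.1, -1.0], [0, 0, 0], 0.5],
    [[0, 0.1, -1.0], [0, 0, 0], 0.5],
    [[0, 0.1, -1.0], [0, 0, 0], 0.5],
  ],
)

```text
clock: 3.4
position: [0.5382, -0.2262, 0.0007]
ee_rot: [3.141, 0.036, -0.0]
force: [0.1, 0.0, -0.6]
width: 0.649
gripper_force: 20.0
```

```bash
python3 - <<'E'
from plan import *; from rd import rd
s=rd(3)
print(go(s,*slot(1,2,up=60)),go(s,*slot(1,2,up=8)),s["gripper_force"])
E
```

```text
3.55 [ 0.5382 -0.2262  0.0007] [0. 0. 0.] [ 3.141  0.036 -0.   ] [-0.1 -0.1  0. ] 0.65
([8.19, 22.02, 13.2], [14.4, -1.1, -11.3]) ([8.19, 22.02, 8.0], [14.4, -1.1, -11.3]) 19.999713599681854
```

Emit:
jog_arm(
  rows=[
    [[0, 0, 0], [0, 0, 0], 0.7],
    [[0, 0, 0.17], [0, 0, 0], 0.7],
    [[0, 0, 0.17], [0, 0, 0], 0.7],
    [[0, 0, 0.17], [0, 0, 0], 0.5],
    [[0, 0, 0.17], [0, 0, 0], 0.5],
    [[0, 0, 0.17], [0, 0, 0], 0.5],
  ],
)

```text
clock: 4.3
position: [0.5383, -0.2263, 0.0025]
ee_rot: [3.141, 0.036, 0.0]
force: [-1.0, -0.4, 1.3]
width: 0.646
gripper_force: 20.0
```

Emit:
jog_arm(
  rows=[
    [[0, 0, 2], [0, 0, 0], 0.5],
    [[0, 0, 5], [0, 0, 0], 0.5],
    [[0, 0, 5], [0, 0, 0], 0.5],
  ],
)

```text
clock: 4.68
position: [0.5397, -0.2268, 0.0544]
ee_rot: [3.14, 0.036, 0.006]
force: [-0.0, -0.4, -0.9]
width: 0.646
gripper_force: 20.0
```

```bash
python3 - <<'E'
from plan import *; from rd import rd
s=rd(4)
print(go(s,*slot(1,2.3,up=60)),go(s,*slot(1,2,up=8)),s["gripper_force"])
from cell import arm; import cv2
d=arm.get_image("scene"); cv2.imwrite("pics/s1.png",cv2.resize(d["img"][60:320,180:500,::-1],None,fx=2,fy=2))
E
```

```text
4.88 [ 0.5381 -0.2262  0.0522] [0.0005 0.0002 0.0006] [ 3.141  0.036 -0.   ] [-0.1 -0.  -0.7] 0.65
([8.21, 22.01, 8.08], [14.4, -1.1, -11.3]) ([8.21, 22.01, 2.85], [14.4, -1.1, -11.3]) 19.99982625246048
```

View pics/s1.png

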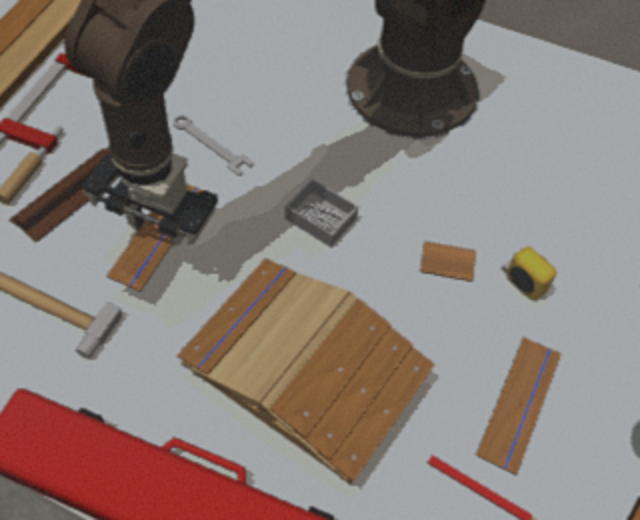

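Emit:
jog_arm(
  rows=[
    [[0, 0, 6], [3, 0, -2], 0.5],
    [[3, 6, 8.1], [9, -0.6, -7], 0.5],
    [[6, 12, 8.1], [14.4, -1.1, -11.3], 0.5],
    [[8.2, 18, 8.1], [14.4, -1.1, -11.3], 0.5],
    [[8.2, 22, 8.1], [14.4, -1.1, -11.3], 0.5],
    [[8.2, 22, 8.1], [14.4, -1.1, -11.3], 0.5],
    [[8.2, 22, 8.1], [14.4, -1.1, -11.3], 0.5],
  ],
)

```text
clock: 5.8
position: [0.6198, -0.0066, 0.1326]
ee_rot: [-2.88, 0.253, -0.03]
force: [-0.2, -0.4, 0.1]
width: 0.649
gripper_force: 20.0
```

```bash
python3 - <<'E'
from plan import *; from rd import rd
import cv2; from fit import *
s=rd(4)
print(go(s,*slot(1,2.3,up=5)),go(s,*slot(1,2.3)),s["gripper_force"])
E
```

```text
6.0 [ 0.62   -0.008   0.1329] [0.0001 0.0002 0.0001] [ 2.88  -0.256  0.031] [-0.1  0.2 -0.6] 0.65
([0.01, 0.19, -5.5], [28.5, -2.5, 0.4]) ([0.01, 0.19, -6.0], [28.5, -2.5, 0.4]) 19.99981552362442
```

```bash
sed -i 's/W.append(.*);F.append/W.append(s["ee_rot"]);F.append/; s/s\["ee_rot"\]=np.mean(W,0)/s["ee_rot"]=Ro.from_rotvec(W).mean().as_rotvec()/; 1s/$/; from scipy.spatial.transform import Rotation as Ro/' rd.py; python3 - <<'E'
from plan import *; from rd import rd
s=rd(2)
print(go(s,*slot(1,2.3,up=5)),go(s,*slot(1,2.3)),s["gripper_force"])
E
```

```text
6.1 [ 0.6202 -0.0076  0.1333] [0.     0.0002 0.0001] [-2.88   0.256 -0.032] [ 0.2 -0.1  0.2] 0.648
([-0.01, 0.15, -5.53], [0.0, -0.0, 0.1]) ([-0.01, 0.15, -6.03], [0.0, -0.0, 0.1]) 19.99990940093994
```

Emit:
jog_arm(
  rows=[
    [[0, 0.15, -4], [0, 0, 0.1], 0.5],
    [[0, 0.15, -5.4], [0, 0, 0.1], 0.5],
    [[0, 0.15, -5.6], [0, 0, 0.1], 0.5],
    [[0, 0.15, -5.7], [0, 0, 0.1], 0.5],
    [[0, 0.15, -5.8], [0, 0, 0.1], 0.5],
  ],
)

```text
clock: 6.72
position: [0.621, -0.0048, 0.0765]
ee_rot: [-2.88, 0.25, -0.034]
force: [-0.7, -0.4, -0.2]
width: 0.65
gripper_force: 20.0
```

```bash
python3 - <<'E'
from plan import *; from rd import rd
s=rd(3)
print(go(s,*slot(1,2.3)))
E
```

```text
6.88 [ 0.6207 -0.0048  0.0761] [0.0001 0.     0.0001] [-2.88   0.25  -0.033] [-0.1 -0.3 -0.9] 0.65
([-0.06, -0.13, -0.31], [-0.0, 0.1, -0.1])
```

Emit:
jog_arm(
  rows=[
    [[-0.05, -0.1, -0.1], [0, 0, 0], 0.5],
    [[-0.05, -0.1, -0.2], [0, 0, 0], 0.5],
    [[-0.05, -0.1, -0.3], [0, 0, 0], 0.5],
    [[-0.05, -0.1, -0.3], [0, 0, 0], 0.5],
  ],
)

```text
clock: 7.38
position: [0.6198, -0.0059, 0.0731]
ee_rot: [-2.88, 0.251, -0.032]
force: [-3.5, -1.6, 7.9]
width: 0.646
gripper_force: 20.0
```

```bash
python3 - <<'E'
from plan import *; from rd import rd
s=rd(3)
print(go(s,*slot(1,2.3)))
E
```

```text
7.53 [ 0.6198 -0.0058  0.0731] [0. 0. 0.] [-2.88   0.251 -0.032] [-3.  -0.5  6.9] 0.646
([0.03, -0.03, -0.01], [-0.0, 0.0, -0.1])
```

Emit:
jog_arm(
  rows=[
    [[0, 0, 0], [0, 0, 0], 0.69],
    [[0, 0, 0], [0, 0, 0], 0.69],
    [[-0.02, -0.12, 0.48], [0, 0, 0], 0.72],
    [[-0.1, -0.5, 2], [0, 0, 0], 0.8],
    [[-0.3, -1.5, 6], [0, 0, 0], 0.88],
    [[-0.3, -7, 10], [-10, 0, 0], 0.88],
    [[-12, -12, 12], [-14.4, 1.1, 0], 0.88],
    [[-20, -16, 12], [-14.4, 1.1, 0], 0.88],
  ],
)

```text
clock: 8.52
position: [0.5051, -0.1237, 0.1872]
ee_rot: [3.128, -0.262, 0.043]
force: [-0.9, -1.5, 0.4]
width: 0.879
gripper_force: 0.0
```

```bash
cat > chk.py <<'E'
from fit import *; from plan import ROOFP; from cell import arm; import sys
def chk(k,tag,pose=ROOFP):
    D=[arm.get_image(n) for n in("top","scene")]
    M,t=laid(k); B=xf(box(-30,30,0,6),M,t); b=[B[0],B[2],B[3],B[4]] # butt, ends, line
    e=xf(box(-30,30,0,6),*laid(0)); e=[e[0],e[2],e[3]]; e=e+ (f if k<3 else [])
    for n,c in(("top",D[:1]),("scn",D[1:]),("both",D)):
        print(tag,n); pe=fit(e,pose,c); pb=fit(b,pose,c)
        q=Ro.from_euler("z",-pe[2]).apply([*(pb-pe)[:2],0])*1e3; print("  board rel: x %.2f y %.2f yaw %.2f"%(q[0],q[1],np.degrees(pb[2]-pe[2])))
    return D
E
python3 - <<'E'
from chk import *
D=chk(1,"b1")
cv2.imwrite("pics/p1.png",cv2.resize(np.hstack([D[0]["img"][95:205,230:360],D[1]["img"][180:290,270:400]])[...,::-1],None,fx=3,fy=3,interpolation=cv2.INTER_CUBIC))
E
```

```text
b1 top
[633.76  75.68  80.01] rms px 0.52 [(23, -0.24), (38, 0.5), (34, 0.01), (38, 0.01), (38, -0.5), (38, 0.25)]
[634.27  75.74  79.75] rms px 0.62 [(38, -0.21), (38, 0.31), (38, -0.69), (38, 0.01)]
  board rel: x 0.14 y -0.50 yaw -0.26
b1 scn
[636.14  74.93  79.85] rms px 0.77 [(38, -0.5), (38, -0.74), (38, 0.01), (38, 0.25), (38, 0.72), (38, -0.52)]
[636.12  74.63  80.27] rms px 0.87 [(34, -0.16), (33, -0.02), (38, -0.04)]
  board rel: x -0.30 y -0.03 yaw 0.43
b1 both
[634.62  75.44  79.99] rms px 0.76 [(23, -0.23), (38, 0.75), (37, 0.25), (38, 0.01), (38, -0.82), (38, -0.19), (38, -0.49), (38, -1.25), (38, -0.25), (38, 0.5), (38, 1.32), (38, 0.05)]
[634.78  75.4   79.87] rms px 0.62 [(38, -0.25), (38, 0.51), (35, -0.49), (38, -0.0), (23, 0.51), (35, -0.49), (38, 0.24)]
  board rel: x -0.00 y -0.16 yaw -0.12
```

View pics/p1.png

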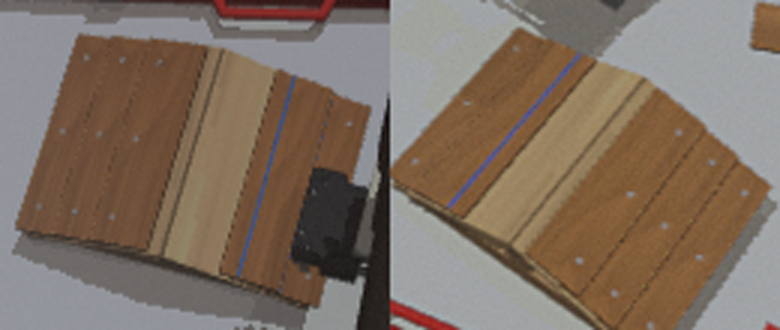

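```bash
python3 - <<'E'
from plan import *; from rd import rd
s=rd(3)
print(go(s,(.5306,.3730,.10),down(np.radians(88.6))))
E
```

```text
8.78 [ 0.5044 -0.1254  0.1865] [0.0013 0.0008 0.0002] [ 3.128 -0.271  0.041] [0.8 0.2 0.4] 0.878
([2.62, 49.84, -8.65], [0.1, 1.5, 8.5])
```

Emit:
jog_arm(
  rows=[
    [[0, 12, 0], [0, 1.5, 8.5], 0.88],
    [[1, 24, 0], [0, 1.5, 8.5], 0.88],
    [[2.6, 36, 0], [0, 1.5, 8.5], 0.88],
    [[2.6, 49.8, 0], [0, 1.5, 8.5], 0.88],
    [[2.6, 49.8, 0], [0, 1.5, 8.5], 0.88],
    [[2.6, 49.8, 0], [0, 1.5, 8.5], 0.88],
    [[2.6, 49.8, 0], [0, 1.5, 8.5], 0.88],
    [[2.6, 49.8, 0], [0, 1.5, 8.5], 0.88],
  ],
)

```text
clock: 9.78
position: [0.5311, 0.3772, 0.185]
ee_rot: [3.141, -0.033, -0.003]
force: [0.7, 0.6, 0.7]
width: 0.879
gripper_force: 0.0
```

Emit:
jog_arm(
  rows=[
    [[0, 0, -6], [0, 0, 0], 0.88],
    [[0, 0, -12], [0, 0, 0], 0.88],
    [[0, 0, -16], [0, 0, 0], 0.88],
    [[0, 0, -16.5], [0, 0, 0], 0.88],
    [[0, 0, -16.5], [0, 0, 0], 0.88],
  ],
)

```text
clock: 10.4
position: [0.5316, 0.3748, 0.021]
ee_rot: [3.141, -0.034, -0.002]
force: [0.8, 0.9, 0.2]
width: 0.882
gripper_force: 0.0
```

```bash
python3 - <<'E'
from plan import *; from rd import rd
s=rd(5)
print(go(s,(.5306,.3730,.0023),down(np.radians(88.6))))
E
```

```text
10.65 [0.5321 0.3747 0.0221] [0.0001 0.0003 0.0002] [-3.141e+00  3.500e-02 -1.000e-03] [-0.  -0.   0.2] 0.883
([-0.15, -0.17, -1.98], [-0.0, 0.0, -0.1])
```

Emit:
jog_arm(
  rows=[
    [[-0.15, -0.15, -1.2], [0, 0, -0.1], 0.88],
    [[-0.15, -0.15, -1.9], [0, 0, -0.1], 0.88],
    [[-0.15, -0.15, -1.9], [0, 0, -0.1], 0.78],
    [[-0.15, -0.15, -1.9], [0, 0, -0.1], 0.72],
  ],
)

```text
clock: 11.15
position: [0.5292, 0.3718, 0.0006]
ee_rot: [3.139, -0.037, -0.004]
force: [0.7, -0.2, -0.5]
width: 0.734
gripper_force: 0.0
```

```bash
python3 - <<'E'
from plan import *; from rd import rd
s=rd(3)
print(go(s,(.5306,.3730,.0025),down(np.radians(88.6))))
E
```

```text
11.3 [0.5293 0.3718 0.0007] [0.     0.     0.0001] [ 3.139e+00 -3.800e-02 -3.000e-03] [ 0.2 -0.1 -0.1] 0.72
([0.13, 0.12, 0.18], [0.1, -0.1, -0.0])
```

Emit:
jog_arm(
  rows=[
    [[0.1, 0.1, 0.18], [0, 0, 0], 0.72],
    [[0.1, 0.1, 0.18], [0, 0, 0], 0.72],
    [[0.1, 0.1, 0.18], [0, 0, 0], 0.5],
    [[0.1, 0.1, 0.18], [0, 0, 0], 0.5],
    [[0.1, 0.1, 0.18], [0, 0, 0], 0.5],
    [[0.1, 0.1, 0.18], [0, 0, 0], 0.5],
  ],
)

```text
clock: 12.05
position: [0.5304, 0.3731, 0.0029]
ee_rot: [3.14, -0.037, -0.003]
force: [0.6, 0.9, 0.1]
width: 0.646
gripper_force: 20.0
```

```bash
python3 - <<'E'
from plan import *; from rd import rd
s=rd(3)
print(go(s,*slot(2,2.3,up=60)),go(s,*slot(2,2.3)),s["gripper_force"])
E
```

```text
12.2 [0.5305 0.3731 0.0029] [0. 0. 0.] [ 3.14e+00 -3.80e-02 -3.00e-03] [-0.2  0.2  0.3] 0.647
([9.65, -34.06, 14.63], [14.4, -1.5, -8.6]) ([9.65, -34.06, 8.63], [14.4, -1.5, -8.6]) 20.000430643558502
```

Emit:
jog_arm(
  rows=[
    [[0, 0, 3], [0, 0, 0], 0.5],
    [[0, 0, 9], [0, 0, 0], 0.5],
    [[1, -2, 15], [0, 0, -3], 0.5],
    [[3, -8, 18], [3, 0, -8.6], 0.5],
    [[6, -14, 18], [8, -1, -8.6], 0.5],
    [[9.6, -20, 18], [14.4, -1.5, -8.6], 0.5],
    [[9.6, -26, 17], [14.4, -1.5, -8.6], 0.5],
    [[9.6, -31, 15.5], [14.4, -1.5, -8.6], 0.5],
  ],
)

```text
clock: 13.2
position: [0.627, 0.0652, 0.1595]
ee_rot: [-2.88, 0.254, -0.033]
force: [0.4, 0.2, -0.4]
width: 0.644
gripper_force: 20.0
```

```bash
python3 - <<'E'
from plan import *; from rd import rd
s=rd(2)
print(go(s,*slot(2,2.9,up=30)))
E
```

```text
13.3 [0.6262 0.0553 0.1563] [0.0001 0.0019 0.0003] [-2.886  0.27  -0.03 ] [-0.3 -5.4 -2.3] 0.644
([0.08, -2.29, -3.65], [0.4, -0.2, 0.6])
```

Emit:
jog_arm(
  rows=[
    [[0.05, -3, 0], [0, 0, 0], 0.5],
    [[0.05, -3.05, -2], [0, 0, 0], 0.5],
    [[0.05, -3.05, -4], [0, 0, 0], 0.5],
    [[0.05, -3.05, -5.5], [0, 0, 0], 0.5],
    [[0.05, -3.05, -5.5], [0, 0, 0], 0.5],
    [[0.05, -3.05, -5.5], [0, 0, 0], 0.5],
    [[0.05, -3.05, -5.5], [0, 0, 0], 0.5],
  ],
)

```text
clock: 14.18
position: [0.6273, 0.0377, 0.1051]
ee_rot: [-2.881, 0.252, -0.033]
force: [-0.4, -0.0, -1.0]
width: 0.645
gripper_force: 20.0
```

```bash
python3 - <<'E'
from plan import *; from rd import rd
s=rd(5)
print(go(s,*slot(2,2.9)))
E
```

```text
14.43 [0.6271 0.0377 0.1048] [0.0001 0.     0.0002] [-2.881  0.252 -0.032] [-0.1 -0.3 -0. ] 0.65
([-0.01, -0.53, -1.5], [0.0, 0.0, -0.1])
```

Emit:
jog_arm(
  rows=[
    [[0, -0.53, 0], [0, 0, 0], 0.5],
    [[0, -0.53, -0.6], [0, 0, 0], 0.5],
    [[0, -0.53, -1.1], [0, 0, 0], 0.5],
    [[0, -0.53, -1.2], [0, 0, 0], 0.5],
    [[0, -0.53, -1.2], [0, 0, 0], 0.5],
  ],
)

```text
clock: 15.05
position: [0.6267, 0.0325, 0.092]
ee_rot: [-2.881, 0.252, -0.03]
force: [-0.0, -0.3, 0.0]
width: 0.645
gripper_force: 20.0
```

```bash
python3 - <<'E'
from plan import *; from rd import rd
s=rd(3)
print(go(s,*slot(2,2.9)))
E
```

```text
15.2 [0.6269 0.0325 0.0923] [0.     0.     0.0001] [-2.881  0.252 -0.031] [-0.2  0.3 -0.1] 0.646
([0.01, -0.01, -0.25], [0.0, -0.0, -0.1])
```

Emit:
jog_arm(
  rows=[
    [[0, 0, -0.1], [0, 0, 0], 0.5],
    [[0, 0, -0.18], [0, 0, 0], 0.5],
    [[0, 0, -0.25], [0, 0, 0], 0.5],
    [[0, 0, -0.25], [0, 0, 0], 0.5],
  ],
)

```text
clock: 15.7
position: [0.6268, 0.0324, 0.0897]
ee_rot: [-2.881, 0.252, -0.031]
force: [0.5, -0.1, 0.1]
width: 0.645
gripper_force: 20.0
```

```bash
python3 - <<'E'
from plan import *; from rd import rd
s=rd(3)
print(go(s,*slot(2,2.9)))
E
```

```text
15.85 [0.6268 0.0323 0.0898] [0. 0. 0.] [-2.881  0.252 -0.031] [ 0.  -0.1 -0.4] 0.648
([0.02, -0.0, 0.01], [0.0, -0.0, -0.1])
```

No contact yet; step down a little more.

Emit:
jog_arm(
  rows=[
    [[0, 0, -0.05], [0, 0, 0], 0.5],
    [[0, 0, -0.1], [0, 0, 0], 0.5],
    [[0, 0, -0.1], [0, 0, 0], 0.5],
  ],
)

```text
clock: 16.23
position: [0.6268, 0.0324, 0.0896]
ee_rot: [-2.881, 0.252, -0.031]
force: [-3.9, -0.9, 8.5]
width: 0.647
gripper_force: 20.0
```

Emit:
jog_arm(
  rows=[
    [[0, 0, 0], [0, 0, 0], 0.69],
    [[0, 0, 0], [0, 0, 0], 0.69],
    [[-0.02, -0.12, 0.48], [0, 0, 0], 0.72],
    [[-0.1, -0.5, 2], [0, 0, 0], 0.8],
    [[-0.3, -1.5, 6], [0, 0, 0], 0.88],
    [[-0.3, -6, 9], [-10, 0, 0], 0.88],
    [[-3, -11, 9], [-14.4, 1.1, 0], 0.88],
    [[-6, -16, 9], [-14.4, 1.1, 0], 0.88],
  ],
)

```text
clock: 17.23
position: [0.5675, -0.1266, 0.1806]
ee_rot: [3.127, -0.262, 0.041]
force: [0.7, -0.2, -0.6]
width: 0.881
gripper_force: 0.0
```

Emit:
jog_arm(
  rows=[
    [[-2, -6, 0], [0, 0, 0], 0.7],
    [[-4, -12, 0], [0, 0, 0], 0.7],
    [[-6, -18, 0], [0, 0, 0], 0.7],
    [[-6, -18, 0], [0, 0, 0], 0.7],
    [[-6, -18, 0], [0, 0, 0], 0.7],
  ],
)

```text
clock: 17.85
position: [0.5069, -0.3077, 0.1795]
ee_rot: [3.128, -0.271, 0.039]
force: [0.1, 1.0, -0.1]
width: 0.7
gripper_force: 0.0
```

```bash
python3 - <<'E'
from chk import *; from plan import *; from rd import rd
D=chk(2,"b2")
M,t=laid(1)
cv2.imwrite("pics/p2.png",cv2.resize(np.hstack([D[0]["img"][95:205,230:360],D[1]["img"][180:290,270:400]])[...,::-1],None,fx=3,fy=3,interpolation=cv2.INTER_CUBIC))
for n,c in(("top",D[:1]),("scn",D[1:]),("both",D)): print("cap",n); fit(CAP,(.5075,-.4245,np.radians(75.9)),c)
s=rd(2); print(go(s,(.5075,-.4245,.10),down(np.radians(75.9))))
E
```

```text
b2 top
[633.83  75.87  80.02] rms px 0.53 [(38, -0.15), (38, 0.48), (35, -0.01), (38, 0.1), (38, -0.52), (38, 0.24)]
[633.98  74.41  80.44] rms px 0.54 [(38, 0.27), (38, 0.25), (38, -0.48), (38, -0.35)]
  board rel: x -1.42 y -0.40 yaw 0.42
b2 scn
[636.33  74.85  79.94] rms px 0.75 [(38, -0.53), (38, -0.77), (38, 0.33), (38, 0.45), (38, 0.67), (38, -0.32)]
[634.58  74.91  79.71] rms px 0.54 [(1, 1.47), (38, 0.5), (38, -0.76), (38, 0.02)]
  board rel: x -0.25 y 1.74 yaw -0.24
b2 both
[634.86  75.55  80.06] rms px 0.73 [(38, -0.25), (38, 0.99), (37, 0.24), (38, 0.13), (38, -0.98), (38, -0.22), (38, -0.25), (38, -1.26), (38, -0.01), (38, 0.5), (38, 1.4), (38, 0.02)]
[634.48  74.69  79.81] rms px 0.57 [(38, 0.49), (38, 0.26), (38, -0.5), (38, -0.26), (1, 1.52), (38, 0.5), (38, -0.75), (38, -0.01)]
  board rel: x -0.91 y 0.23 yaw -0.24
cap topTraceback (most recent call last):
  File "<stdin>", line 5, in <module>
  File "fit.py", line 53, in fit
    sol=least_squares(res,p,loss="soft_l1",f_scale=0.3,x_scale=[.01,.01,.05]); p=sol.x
    return func(*args, **kwargs)
    vector_fun = VectorFunction(
        fun_wrapped,
    ...<6 lines>...
        workers=workers
    )
    self._update_fun()
    ~~~~~~~~~~~~~~~~^^
    self.f = self.fun_wrapped(xp_copy(self.x))
             ~~~~~~~~~~~~~~~~^^^^^^^^^^^^^^^^^
    return np.atleast_1d(self.fun(x))
                         ~~~~~~~~^^^
    return self.f(x, *self.args, **self.kwargs)
           ~~~~~~^^^^^^^^^^^^^^^^^^^^^^^^^^^^^^
  File "fit.py", line 52, in res
    def res(q): return np.concatenate([proj(d,R,world(q,A))@nn-u for d,R,A,nn,u in obs if len(A)])
                       ~~~~~~~~~~~~~~^^^^^^^^^^^^^^^^^^^^^^^^^^^^^^^^^^^^^^^^^^^^^^^^^^^^^^^^^^^^^
ValueError: need at least one array to concatenate
```

View pics/p2.png

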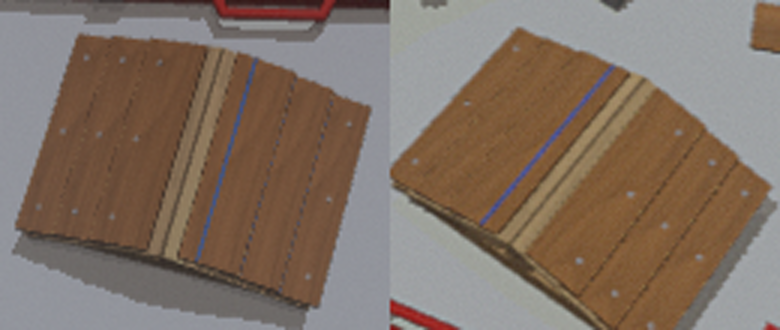

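```bash
python3 - <<'E'
from plan import *; from rd import rd
s=rd(3); print(go(s,(.5075,-.4245,.08),down(np.radians(75.9))))
E
```

```text
18.1 [ 0.5076 -0.306   0.179 ] [0.0001 0.0001 0.0001] [ 3.128 -0.265  0.038] [-0.2  0.1  0. ] 0.698
([-0.01, -11.85, -9.9], [0.3, 1.4, -4.4])
```

Emit:
jog_arm(
  rows=[
    [[0, -6, 0], [0.3, 1.4, -4.4], 0.6],
    [[0, -11.85, 0], [0.3, 1.4, -4.4], 0.6],
    [[0, -11.85, -5], [0.3, 1.4, -4.4], 0.6],
    [[0, -11.85, -10], [0.3, 1.4, -4.4], 0.6],
    [[0, -11.85, -12], [0.3, 1.4, -4.4], 0.6],
    [[0, -11.85, -12], [0.3, 1.4, -4.4], 0.6],
    [[0, -11.85, -12], [0.3, 1.4, -4.4], 0.6],
  ],
)

```text
clock: 18.98
position: [0.5082, -0.4268, 0.0608]
ee_rot: [3.116, -0.388, 0.003]
force: [-0.5, -0.1, 1.9]
width: 0.6
gripper_force: 0.0
```

```bash
python3 - <<'E'
from plan import *; from rd import rd
s=rd(5); print(go(s,(.5075,-.4245,.0145),down(np.radians(75.9))))
E
```

```text
19.23 [ 0.5078 -0.4268  0.0606] [0.0003 0.0001 0.0004] [ 3.116e+00 -3.890e-01  2.000e-03] [ 0.3 -0.1  0.1] 0.6
([-0.03, 0.23, -4.61], [0.1, 0.1, 0.1])
```

Emit:
jog_arm(
  rows=[
    [[0, 0.2, -2], [0, 0, 0], 0.6],
    [[0, 0.2, -4], [0, 0, 0], 0.6],
    [[0, 0.2, -4.5], [0, 0, 0], 0.6],
    [[0, 0.2, -4.5], [0, 0, 0], 0.6],
    [[0, 0.2, -4.5], [0, 0, 0], 0.5],
  ],
)

```text
clock: 19.85
position: [0.5072, -0.4245, 0.0143]
ee_rot: [3.117, -0.389, -0.001]
force: [-0.5, -0.8, 0.0]
width: 0.538
gripper_force: 0.0
```

```bash
python3 - <<'E'
from plan import *; from rd import rd
s=rd(3); print(go(s,(.5075,-.4245,.0145),down(np.radians(75.9))))
E
```

```text
20.0 [ 0.5072 -0.4245  0.0144] [0.0001 0.     0.    ] [ 3.117 -0.389 -0.   ] [ 0.1 -0.3 -0.4] 0.504
([0.03, -0.0, 0.01], [0.0, -0.0, 0.1])
```

Emit:
jog_arm(
  rows=[
    [[0, 0, 0], [0, 0, 0], 0.1],
    [[0, 0, 0], [0, 0, 0], 0.1],
    [[0, 0, 0], [0, 0, 0], 0.1],
    [[0, 0, 0], [0, 0, 0], 0.1],
    [[0, 0, 0], [0, 0, 0], 0.1],
    [[0, 0, 1.5], [0, 0, 0], 0.1],
    [[0, 0, 6], [0, 0, 0], 0.1],
    [[0, 0, 12], [0, 0, 0], 0.1],
  ],
  newtons=25,
)

```text
clock: 21.0
position: [0.5059, -0.4235, 0.1346]
ee_rot: [-3.116, 0.389, 0.005]
force: [1.1, -0.2, -1.0]
width: 0.216
gripper_force: 25.0
```

Emit:
jog_arm(
  rows=[
    [[0, 0, 4], [0, 0, 0], 0.1],
    [[0, 0, 4], [0, 0, 0], 0.1],
  ],
)

```text
clock: 21.25
position: [0.5086, -0.4256, 0.1789]
ee_rot: [3.114, -0.389, 0.009]
force: [-0.2, -0.7, -1.1]
width: 0.216
gripper_force: 25.0
```

```bash
python3 - <<'E'
from plan import *; from rd import rd
s=rd(4); r=ROOFP; print(go(s,(r[0]-.0003,r[1]+.0003,.18),down(r[2])),s["gripper_force"])
E
```

```text
21.45 [ 0.5066 -0.424   0.1741] [0.0006 0.0005 0.0014] [ 3.117e+00 -3.890e-01 -1.000e-03] [-0.1  0.  -2.1] 0.218
([12.76, 49.93, 0.59], [0.0, -0.1, 4.2]) 24.99612160027027
```

Emit:
jog_arm(
  rows=[
    [[1.2, 5, 0.6], [0, 0, 2], 0.1],
    [[2.7, 11, 0.6], [0, 0, 4.2], 0.1],
    [[4.2, 17, 0.6], [0, 0, 4.2], 0.1],
    [[5.7, 23, 0.6], [0, 0, 4.2], 0.1],
    [[7.2, 29, 0.6], [0, 0, 4.2], 0.1],
    [[8.7, 35, 0.6], [0, 0, 4.2], 0.1],
    [[10.2, 41, 0.6], [0, 0, 4.2], 0.1],
    [[11.6, 46, 0.6], [0, 0, 4.2], 0.1],
  ],
)

```text
clock: 22.45
position: [0.6221, 0.0387, 0.1783]
ee_rot: [3.13, -0.272, -0.006]
force: [0.9, -0.2, -1.1]
width: 0.217
gripper_force: 25.0
```

Emit:
jog_arm(
  rows=[
    [[0.9, 3, 0], [0, 0, 0], 0.1],
    [[1.16, 3.93, -1], [0, 0, 0], 0.1],
    [[1.16, 3.93, -3], [0, 0, 0], 0.1],
    [[1.16, 3.93, -4], [0, 0, 0], 0.1],
    [[1.16, 3.93, -4], [0, 0, 0], 0.1],
    [[1.16, 3.93, -4], [0, 0, 0], 0.1],
  ],
)

```text
clock: 23.2
position: [0.6347, 0.0745, 0.1402]
ee_rot: [3.129, -0.276, -0.001]
force: [0.4, -0.2, -0.5]
width: 0.214
gripper_force: 25.0
```

```bash
python3 - <<'E'
from plan import *; from rd import rd
s=rd(5); r=ROOFP; print(go(s,(r[0]-.0003,r[1]+.0003,.110),down(r[2])),s["gripper_force"])
E
```

```text
23.45 [0.6347 0.075  0.1404] [0.0001 0.0002 0.0001] [-3.129  0.275  0.   ] [-0.1  0.1 -0.6] 0.217
([-0.05, 0.03, -3.04], [-0.0, -0.0, 0.0]) 24.996205419301987
```

Emit:
jog_arm(
  rows=[
    [[-0.04, 0.03, -1.5], [0, 0, 0], 0.1],
    [[-0.04, 0.03, -2.4], [0, 0, 0], 0.1],
    [[-0.04, 0.03, -2.8], [0, 0, 0], 0.1],
    [[-0.04, 0.03, -2.9], [0, 0, 0], 0.1],
    [[-0.04, 0.03, -2.95], [0, 0, 0], 0.1],
  ],
)

```text
clock: 24.08
position: [0.6342, 0.0755, 0.1104]
ee_rot: [3.13, -0.275, -0.001]
force: [0.1, -0.4, -1.4]
width: 0.216
gripper_force: 25.0
```

```bash
python3 - <<'E'
from plan import *; from rd import rd
s=rd(3); r=ROOFP; print(go(s,(r[0]-.0003,r[1]+.0003,.110),down(r[2])),s["gripper_force"])
E
```

```text
24.23 [0.6342 0.0755 0.1105] [0. 0. 0.] [ 3.13e+00 -2.75e-01 -1.00e-03] [-0.2 -0.3 -0.6] 0.217
([0.0, -0.02, -0.05], [-0.0, -0.0, -0.0]) 24.996155239641666
```

Emit:
jog_arm(
  rows=[
    [[0, 0, -0.05], [0, 0, 0], 0.1],
    [[0, 0, -0.1], [0, 0, 0], 0.1],
    [[0, 0, -0.15], [0, 0, 0], 0.1],
    [[0, 0, -0.15], [0, 0, 0], 0.1],
  ],
)

```text
clock: 24.72
position: [0.6341, 0.0755, 0.1094]
ee_rot: [3.13, -0.275, -0.001]
force: [-1.4, 0.2, 5.0]
width: 0.218
gripper_force: 25.0
```

Emit:
jog_arm(
  rows=[
    [[0, 0, 0.05], [0, 0, 0], 0.32],
    [[0, 0, 0.05], [0, 0, 0], 0.36],
    [[0, 0, 0.6], [0, 0, 0], 0.4],
    [[0, 0, 3], [0, 0, 0], 0.5],
    [[0, 0, 8], [0, 0, 0], 0.6],
    [[0, -5, 9], [0, 0, 0], 0.6],
    [[-3, -11, 9], [0, 0, 0], 0.6],
    [[-6, -16, 9], [0, 0, 0], 0.6],
  ],
)

```text
clock: 25.72
position: [0.5737, -0.0861, 0.1992]
ee_rot: [3.129, -0.275, -0.0]
force: [-0.0, -0.4, 0.1]
width: 0.599
gripper_force: 0.0
```

Emit:
jog_arm(
  rows=[
    [[-4, -5, 0], [0, 0, 0], 0.6],
    [[-8, -10, 0], [0, 0, 0], 0.6],
    [[-12, -15, 0], [0, 0, 0], 0.6],
    [[-12, -15, 0], [0, 0, 0], 0.6],
    [[-12, -15, 0], [0, 0, 0], 0.6],
  ],
)

```text
clock: 26.35
position: [0.4545, -0.2342, 0.1992]
ee_rot: [-3.129, 0.276, 0.0]
force: [0.4, 0.3, 0.2]
width: 0.598
gripper_force: 0.0
```

```bash
python3 - <<'E'
from chk import *
D=chk(1,"b1 (butt+ends only valid)")
for n,c in(("top",D[:1]),("scn",D[1:]),("both",D)): print("cap",n); fit(CAP,ROOFP,c,z=.0956)
M,t=laid(2); B=xf(box(-30,30,0,6),M,t)
for n,c in(("top",D[:1]),("both",D)): print("b2 butt/ends/line",n); fit([B[0],B[2],B[3],B[4]],ROOFP,c)
cv2.imwrite("pics/p3.png",cv2.resize(np.hstack([D[0]["img"][95:205,230:360],D[1]["img"][180:290,270:400]])[...,::-1],None,fx=3,fy=3,interpolation=cv2.INTER_CUBIC))
E
```

```text
b1 (butt+ends only valid) top
[633.85  75.88  80.02] rms px 0.56 [(38, -0.16), (38, 0.48), (37, -0.02), (38, 0.1), (38, -0.51), (38, 0.24)]
[635.03  73.83  80.14] rms px 0.48 [(38, 0.21), (38, 0.78), (38, -0.22), (38, -0.07)]
  board rel: x -1.82 y -1.51 yaw 0.11
b1 (butt+ends only valid) scn
[636.25  74.9   79.97] rms px 0.74 [(38, -0.52), (38, -1.0), (38, 0.25), (38, 0.35), (38, 0.75), (38, -0.5)]
[635.34  72.52  80.85] rms px 0.95 [(36, -0.85), (38, -0.06), (34, -0.08)]
  board rel: x -2.50 y 0.48 yaw 0.88
b1 (butt+ends only valid) both
[634.91  75.53  80.03] rms px 0.73 [(38, -0.26), (38, 1.01), (36, 0.25), (38, 0.24), (38, -0.91), (38, -0.3), (38, -0.26), (38, -1.25), (38, 0.01), (38, 0.49), (38, 1.2), (38, 0.21)]
[634.81  73.58  80.46] rms px 0.78 [(38, -0.0), (38, 0.76), (38, 0.0), (38, -0.26), (38, -0.12), (38, -0.49), (35, 0.25)]
  board rel: x -1.94 y -0.25 yaw 0.42
cap top
[634.25  75.55  80.03] rms px 0.54 [(38, 0.84), (38, 0.03), (38, -0.58), (38, 0.23), (6, -0.61)]
cap scn
[637.79  75.05  79.51] rms px 0.42 [(38, 0.26), (6, 1.13), (38, 0.01), (38, -0.27), (14, 0.5), (38, -0.0)]
cap both
[635.85  75.28  79.65] rms px 0.68 [(38, 0.75), (38, 0.5), (38, -0.5), (37, -0.25), (7, -1.5), (38, 0.25), (8, 0.5), (35, -0.5), (38, -0.5), (14, 1.25), (38, 0.75)]
b2 butt/ends/line top
[635.33  74.37  79.97] rms px 0.46 [(38, 0.47), (38, 0.51), (26, -0.25), (38, -0.51)]
b2 butt/ends/line both
[635.27  75.5   79.98] rms px 0.6 [(38, 0.97), (38, 0.51), (25, -0.49), (38, -0.01), (22, 0.51), (38, -0.49), (30, -1.0)]
```

View pics/p3.png

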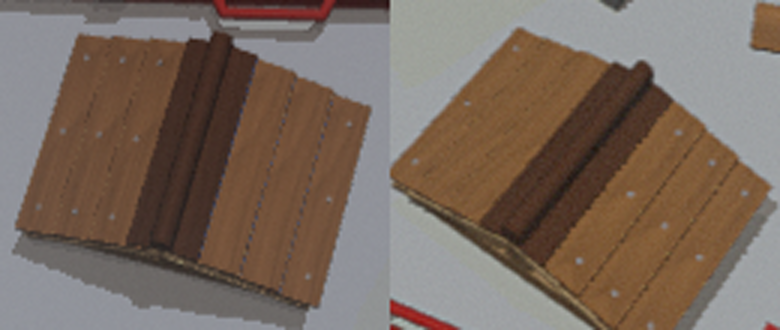

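```bash
python3 - <<'E'
from fit import *
T=dict(np.load("top0.npz"));S=dict(np.load("scene0.npz"))
for d,nm,x0,y0,off,P in((T,"top",230,95,0,(.6338,.0758,np.radians(80.02))),(S,"scn",270,180,390,(.6362,.0749,np.radians(79.95)))):
  R=cv2.Rodrigues(d["rvec"])[0]
  for pic in("p1","p2","p3"):
    im=cv2.imread(f"pics/{pic}.png").astype(float)
    for k in (0,1):
      M,t=laid(k); out=[]
      for u in np.arange(4,22,1.):
        Y=np.linspace(-95,-10,80) if nm=="top" else np.linspace(-95,95,150)
        X=(np.c_[u+0*Y,Y,6+0*Y]@M.T+t); X=Ro.from_euler("z",P[2]).apply(X)/1000+[P[0],P[1],0]
        q=X@R.T+d["tvec"]; a=d["fx"]*q[:,0]/q[:,2]+d["cx"]; b=d["fy"]*q[:,1]/q[:,2]+d["cy"]
        a=(a-x0+.5)*3-.5+off; b=(b-y0+.5)*3-.5
        out.append(np.mean([map_coordinates(im[...,2]-im[...,0],[b,a],order=1)]))
      print(nm,pic,k,np.round(out).astype(int))
E
```

```text
top p1 0 [47 48 49 48 44 37 31 32 40 50 56 58 58 58 58 58 58 58]
top p1 1 [ 60  61  63  64  58  35  -5 -43 -58 -39   0  37  58  64  63  60  59  58]
top p2 0 [56 56 57 56 51 42 34 32 38 47 53 54 54 55 55 55 55 55]
top p2 1 [57 58 59 58 53 44 37 35 41 49 54 56 56 56 57 57 57 57]
top p3 0 [55 56 57 56 51 42 33 32 37 46 52 54 54 54 55 55 55 55]
top p3 1 [57 58 58 58 53 44 36 35 41 49 54 55 55 56 56 57 57 57]
scn p1 0 [66 65 64 64 64 64 65 65 65 65 65 66 66 66 66 67 67 68]
scn p1 1 [ 78  79  77  66  43   9 -26 -52 -56 -40 -10  23  49  66  75  76  75  73]
scn p2 0 [68 67 66 65 65 65 66 66 67 67 68 68 68 68 67 67 67 67]
scn p2 1 [69 68 67 66 66 66 66 67 67 68 68 68 68 68 68 68 68 68]
scn p3 0 [67 66 66 65 65 66 66 66 66 67 67 67 67 67 67 67 67 67]
scn p3 1 [69 68 67 66 66 66 66 67 67 68 68 68 68 68 68 68 68 68]
```

```bash
python3 -c "
from cell import arm
print(arm.sign_off())"
```

```text
the job is handed in; nothing more can be done
None
```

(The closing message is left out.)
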